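# Feed two rollers from the drum into the mug

## Robot

A 7-joint arm with a two-finger parallel gripper is mounted at the origin on a cart in front of the work surface, level with it; the furniture and walls round the work are solid. World frame = base frame: x ahead of the robot, y to its left, z up, the work surface at z = 0. Lengths are in m, angles in rad, forces in N, time in s.
With the tool pointing down it reaches from about 0.4 to 0.9 m from the base axis. Payload 5.6 kg.
Tool frame: the origin (TCP) lies midway between the tips of the shut fingers; the grasp point (between the pads) lies 19 mm behind it; z points along the fingers, y is the line along which they close (so a half turn about z gives the same grasp; the last joint's range is limited). The gripper opens to 92 mm and grips with 3 to 60 N. Pads are 20 mm wide; open, the fingers measure 128 mm over their backs; the gripper's body (75 mm by 189 mm) begins 69 mm behind the grasp point.
Start: joints at [-1.292, 0.468, -0.012, 1.603, 0.006, 1.071, -0.056], TCP at [0.206, 0.617, 0.215] pointing down, gripper open.
Joint ranges: [-2.53, 2.53], [-0.31, 2.02], [-1.57, 1.55], [0.28, 2.44], [-1.29, 4.43], [0.15, 1.84], [-2.92, 2.92]. Speed limits (rad/s): [2.57, 2.57, 3.14, 3.14, 3.14, 3.14, 3.14].

## Interface

Orientations are given as a unit quaternion [x, y, z, w].
In Python, from bench import manip, optics gives the robot as it stands.
- The arm moves only by the tool arm_command, never from a script. Its argument "motion" is a list of rows, each an object of numbers: "tx", "ty", "tz": the shift along the tool's x, y, z in m; "roll": the turn about the tool's z in degrees; "jaw": the finger opening in m, from 0 to 0.0919. In form: [{"tx": .., "ty": .., "tz": .., "roll": .., "jaw": ..}, ...]. A call has 1 to 20 rows; each row shifts and turns the commanded pose from where the row before left it, along the tool's axes as they then stand; what a row does not reach is not made up. A row lasts 1/12 s, in which the tool goes at most 41.7 mm and 7.16 degrees, less where a joint would pass 70% of its speed; a pose out of reach is approached as far as the arm can. A call is refused whole if a number of a shift passes 0.0417 or a number of a turn 7.16, either way. A call with a gripper value outside its range is refused whole. The fingers move at their own pace and stop on an object; "grip_force" is the grip in N (left out, the last holds). Time passes only in rows, so rows that do not move let the fingers close. It gives the time, the measured TCP pose, the force, the opening and the grip force at its end, in the units of the state.
- manip.observe(): the state, without advancing time (a new reading comes with each control period).
- optics.camera(name): name is "side" or "top" or "wrist"; returns (picture, depth): 384x512x3 uint8, blue, green, red; 384x512 float32, m along the optical axis (not along the pixel's ray), 0 where there is no reading.
- optics.calibration(name): a dict with "intrinsics" (3x3 intrinsics, pixels), "xyz" and "orientation" of the camera in the world. Camera axes: x right, y down, z forward; pixel columns grow to the right and rows downward; lengths in m; the calibration is good to about 2 mm. A picture is of the moment at which its call begins: read the wrist's pose just before it. calibration takes no time and is no camera call; for the wrist camera it gives the pose at the moment of the call.
- manip.finish_job(): hands the job in; it is judged then, once.
The state is a dict: "t": time; "joint_pos": joint angles; "qvel": joint speeds; "tau": joint torques, N m; "ee_pos": TCP position; "tool_rot": TCP orientation; "contact_force": force on the tool from outside, world axes, zero at the start; "torque": the same for the moment, N m; "width": finger opening in m; "grasp_force": force on a finger pad.
Only numpy, scipy, OpenCV 4.12 (cv2) and the standard library are available. Lean on these libraries where they do the work, as an engineer would, in place of code of your own. Each camera call takes 0.05 s, during which the arm holds its last target. There are 200 camera calls.

## Task

Set the white enamel mug upright under the spout of the drum feeder, then turn the feeder's crank slowly so that the two steel rollers drop into the mug one at a time: stop after the first and let it come to rest in the mug before you let the second drop. Leave the mug standing under the spout with both rollers in it.

Things in the scene. Friction and masses are not known exactly. Their poses are not given: they have to be found in the camera images.
- mug_bowl (a point): White enamel mug, loose, 78 mm high, 80 mm across, 72 inside. Point: centre of the bowl's inner floor, 4 mm above the underside; z up. Its handle stands out along this -y, 40 to 74 mm from the centre line, 14 to 73 mm above the underside, 9 mm thick along x: pinch it from above, fingers closing along x, about 62 mm out and 55 mm up. The larger steel mug is a bystander.
- spout (a point): Middle of the lower mouth of the feeder's chute, 100 mm above the bench; rollers fall straight down from here, within 8 mm. Axes as the feeder's: +x back to the drum. Its walls reach 17 mm to the front (-x), 19 mm to each side and up to 128 mm above the bench (144 mm from 16 mm behind it). Below spout and drum there is room for the mug with its handle to the front.
- feeder: Grey stand with drum, crank and steel chute, fixed. Origin: on the bench under the middle of the drum; -x is its front (spout, 105 mm ahead), z up. The drum's axis is level along y, 155 mm above the bench; drum and guard reach 60 mm round it. The stand's feet begin 8 mm in front of the origin.
- crank_grip (a point): Middle of the crank's wooden handle, a level round bar 16 mm thick, 46 mm long, parallel to the drum's axis, 61 mm to the feeder's -y side. It runs on a circle of 60 mm radius about that axis and starts leaning back, 58 degrees behind the top. Pinch it from above, fingers closing along the feeder's x; it may turn in the fingers.
- feed_drum (a joint): Angle of drum and crank, rad: about 0 at the start, growing as the crank comes up over the top and down to the spout's side; stop at 2.45. It stays where left; 3 to 5 N at the crank turn it. Roller 1 drops at about 0.7 to 0.9, roller 2 at about 1.75 to 1.95. Slowly: always below 5 rad/s.
- roller_1: Steel roller, 20 mm diameter, 24 mm long, in the front upper pocket of the drum, the first to drop. Origin at its centre, y along its axis.
- roller_2: Same kind of roller, in the pocket behind it, the second to drop.

How it is judged:
By the outcome, as a careful person would: the job done as asked, in the order asked, and still so for the second after the job is handed in, with the robot touching nothing.
It also fails if it takes over 64 s, if anything falls off the work surface, if the arm or the gripper's body presses on something with over 40 N, if the wrist force passes 120 N, or if a joint passes its speed limit or range.

## Working session

There is one attempt and no reset: what is moved stays moved. The work goes in short steps, Python scripts to look and compute and a tool call to move; the robot and the scene stay as the last step left them, time stands still between calls to the robot, and variables do not carry over. Pictures are saved under pics/ and viewed, at most 11 in all, crops included, and the job is handed in when it is done.

Besides the shell and the picture viewer there is one more tool, called after ">>>" by a JSON object that holds its "name" and its "arguments", one argument or row to a line. arm_command: Moves the arm, as the interface text tells. Its arguments: {"type":"object","properties":{"motion":{"type":"array","items":{"type":"object","properties":{"tx":{"type":"number"},"ty":{"type":"number"},"tz":{"type":"number"},"roll":{"type":"number"},"jaw":{"type":"number"}}}},"grip_force":{"type":"number"}},"required":["motion"]}

```bash
mkdir -p pics
cat > h.py <<'E'
import numpy as np, cv2
from scipy.spatial.transform import Rotation as R
from bench import manip, optics
def cloud(name):
    c=optics.calibration(name); img,d=optics.camera(name)
    K=np.array(c["intrinsics"]); Rm=R.from_quat(c["orientation"]).as_matrix()
    v,u=np.mgrid[0:d.shape[0],0:d.shape[1]]
    P=np.stack([(u-K[0,2])/K[0,0]*d,(v-K[1,2])/K[1,1]*d,d],-1)@Rm.T+np.array(c["xyz"])
    P[d==0]=np.nan
    return img,d,P
E
python3 - <<'E'
from h import *
s=manip.observe(); print(s)
for n in ("top","side"):
    img,d,P=cloud(n); cv2.imwrite(f"pics/{n}0.png",img); np.save(f"{n}0.npy",P)
    c=optics.calibration(n); print(n,c)
E
```

```text
{'t': 0.0, 'joint_pos': array([-1.29201388,  0.46839143, -0.01160342,  1.60362458,  0.00599578,
        1.07139273, -0.05632432]), 'qvel': array([-1.87036393e-03,  1.55712969e-05,  8.52933812e-04,  1.01659875e-03,
        1.60499046e-04,  7.34757671e-04, -7.06653392e-04]), 'tau': array([ 3.65761671e-04, -5.20560873e+01, -1.23688759e-02, -2.43758798e+01,
       -5.67509502e-02,  1.69231463e-02,  1.46552243e-04]), 'ee_pos': array([0.20544766, 0.61605928, 0.21363071]), 'tool_rot': array([ 1.60242221e-01,  9.87077321e-01, -8.86904585e-04, -8.30203990e-05]), 'contact_force': array([0.12141761, 0.63609602, 0.25546681]), 'torque': array([ 0.02656532,  0.00366665, -0.0141302 ]), 'grasp_force': 0.0, 'width': 0.0923379803480046}
top {'intrinsics': array([[388.96371255,   0.        , 255.80571205],
       [  0.        , 388.96371255, 196.80532256],
       [  0.        ,   0.        ,   1.        ]]), 'xyz': array([ 0.40648417, -0.046439  ,  0.99476522]), 'orientation': array([ 0.71256978, -0.69336279,  0.07323291, -0.0782898 ])}
side {'intrinsics': array([[495.9702965 ,   0.        , 255.05640495],
       [  0.        , 495.9702965 , 191.48102743],
       [  0.        ,   0.        ,   1.        ]]), 'xyz': array([0.37989685, 0.98449275, 0.94019857]), 'orientation': array([-0.09924677,  0.88977882, -0.44312444,  0.04565593])}
```

View pics/top0.png

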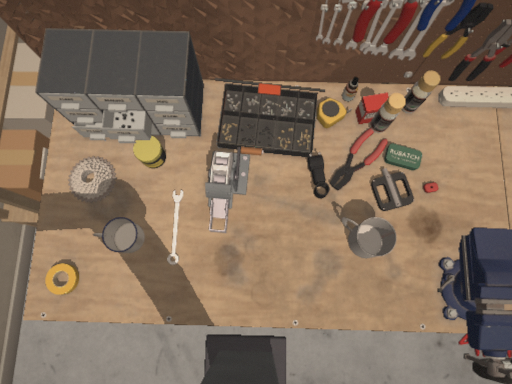

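View pics/side0.png

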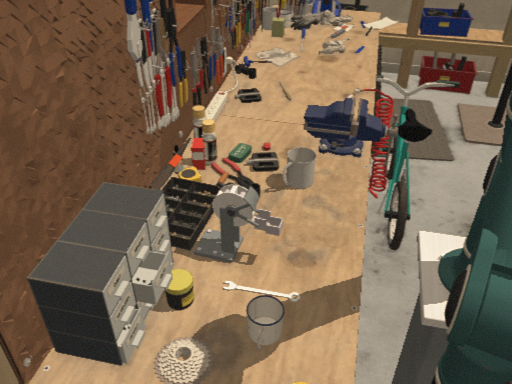

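Top view: the white enamel mug with its dark rim is at (122,235), with the handle to the left. The larger steel mug is at (372,238). The feeder is at (222,180), with the chute mouth near (218,225) and the wooden crank grip near (252,152). I'll measure these next.

Run:
```python
from h import *
t=cv2.imread("pics/top0.png"); s=cv2.imread("pics/side0.png")
a=cv2.resize(t[130:250,180:280],None,fx=4,fy=4,interpolation=2)
b=cv2.resize(t[205:265,85:160],None,fx=4,fy=4,interpolation=2)
c=cv2.resize(s[170:270,190:290],None,fx=3.9,fy=3.9,interpolation=2)
o=np.zeros((490,800,3),np.uint8); o[:480,:400]=a;o[:390,405:795]=c
cv2.imwrite("pics/crop1.png",o)
o2=np.zeros((400,700,3),np.uint8); o2[:240,:300]=b; d=cv2.resize(s[285:365,235:305],None,fx=5,fy=5,interpolation=2); o2[:400,310:660]=d
cv2.imwrite("pics/crop2.png",o2)
P=np.load("top0.npy")
# heights map
def pr(r0,r1,c0,c1,st):
    for r in range(r0,r1,st):
        print(r,' '.join('%4.0f'%(1000*P[r,c,2]) for c in range(c0,c1,st)))
print('cols 196..268'); pr(144,240,196,268,4)
print('cols 92..150');pr(210,262,92,150,4)
```

```text
cols 196..268
144    1    1    1   -2   -2    2   28   31   36   38   39   43    5    2    5    3    2    3
148   -2    0   -4   -4    6   -2   -2   -1    1    6   13   16  191  193  192  193  192   35
152   -0    1   -1   -1   10  182  184  184  182   10    1  186  190  189  191  191  192   -1
156   -2   -3    1    2    9  176  179  182  181  146   13   10   14   12   -1    0   -3    2
160   -2    0    1    1  206  195  193  194  206  137   13   13   11   12   -1   -2    0   -5
164    2    1    0    1  207  206  189  186  207  159  175   16   14   10   -1   -3   -1   -4
168   -1   -2    1    2  205  208  206  209  200  167  169   11   10    9   -2   -3    1    1
172    2    1   -1  164  198  191  189  196  189  173  169   11   14    3    1   -3   -1    2
176    3    2   -1  162  191  194  194  194  183  172  163   11   12    2   -1   -2    2   -3
180    1   -2    1  175  186  195  196  194  172  168   65    9   13   -0   -3    2   -0    2
184    1   -3   -2  203  202  204  203  204  206  150   51   12   11   -0   -3    1   -3    0
188   -1   -1    2  195  199  198  198  198  200  14
[... 1509 characters left out ...]
 -1   -1   79   61   41   20    1    6    6    5   62   -1    2   -2
230   -0   -2   -0   70   49   27    4    7    5    3    5   77   37    0    1
234   66   68   69   69   40   19    5    2    5    4    6   78   40    0    1
238   -1    2   -0   66   43   17   10    5   -0    1    2   69   43   -1    1
242    0   -1    1   74   51   21    6    5    5    2    4   58   32   -4    3
246   -2   -3   -1    3   65   35    7    5    7    5   66   39    7   -2   -1
250   -1   -2    1    0   -3   78   47    6   79   54   35    3    0   -0    1
254    3   -5   -2    0   -1    1   -2   -2   -3   -1    1   -2  nan    0   -2
258   -3   -3    2    1    3    0   -0   -2    1   -1    1    0   -0    0   -1
```

View pics/crop1.png

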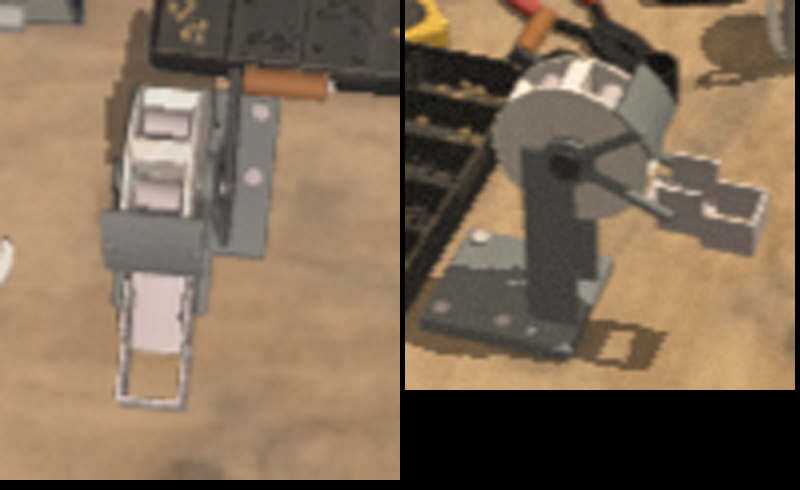

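View pics/crop2.png

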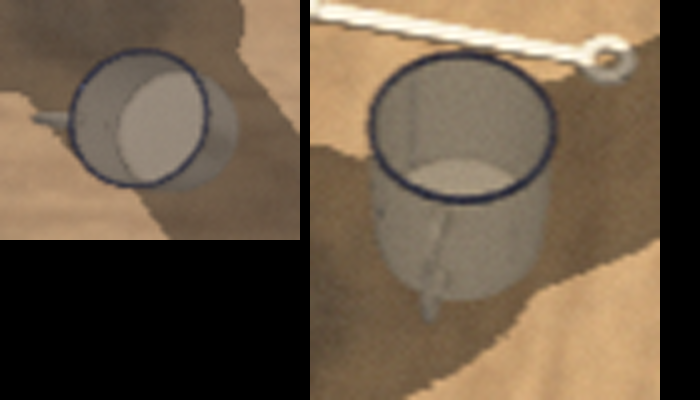

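The crops show the mug rim centre at about (119.8,234.5), with the handle pointing left (world +y). The chute mouth's front edge is at row ~230, columns 209–226. The grip bar runs from (241,150) to (262,151).

```bash
cat >> h.py <<'E'
def ray(name,u,v,z,c=None):
    c=c or optics.calibration(name); K=np.array(c["intrinsics"]); o=np.array(c["xyz"])
    d=R.from_quat(c["orientation"]).apply([(u-K[0,2])/K[0,0],(v-K[1,2])/K[1,1],1.])
    return o+d*(z-o[2])/d[2]
E
python3 - <<'E'
from h import *
t=cv2.imread("pics/top0.png"); P=np.load("top0.npy"); hsv=cv2.cvtColor(t,cv2.COLOR_BGR2HSV)
np.set_printoptions(precision=4,suppress=True)
# mug rim: dark blue
m=np.zeros(t.shape[:2],np.uint8); m[210:260,98:146]=((t[...,0].astype(int)-t[...,2]>15))[210:260,98:146]
ys,xs=np.nonzero(m); print('rim n',len(xs)); pts=np.c_[xs,ys].astype(np.float32)
(cx,cy),ax,an=cv2.fitEllipse(pts); print(cx,cy,ax); print('mug',ray("top",cx,cy,.078))
# handle pixels outside rim, height 30..75, left of rim
Z=P[...,2]; hm=(Z>.05)&(Z<.08); hm[:, 102:]=0; hm[:,:85]=0; hm[:215]=0; hm[255:]=0
print('handle',np.nanmean(P[hm],0),P[hm][:,1].max(),hm.sum())
# grip
g=(hsv[...,0]<15)&(hsv[...,1]>130)&(Z>.15); g[:130]=0; g[170:]=0; g[:,:230]=0; g[:,270:]=0
q=P[g]; print('grip n',len(q),q.min(0),q.max(0),np.median(q,0))
v=np.linalg.svd((q-q.mean(0))[:,:2])[2][0]; print('axis dir',v,np.degrees(np.arctan2(v[1],v[0])))
# chute
ch=(Z>.1)&(Z<.15); ch[:198]=0; ch[240:]=0; ch[:,:200]=0; ch[:,235:]=0
q=P[ch]; print('chute',len(q),q.min(0),q.max(0))
for (u,v2) in [(209.3,230),(226.2,231.2)]: print('front corner',ray("top",u,v2,.128))
# base plate corners
for (u,v2) in [(180+277/4,130+97/4),(180+265/4,130+256/4),(180+240/4,130+95/4)]: print('plate',ray("top",u,v2,.012))
# drum body direction
dr=(Z>.17); dr[:155]=0; dr[200:]=0; dr[:,:200]=0; dr[:,:]&=True; dr[:,232:]=0
q=P[dr]; print('drum',len(q),q.mean(0)); r=cv2.minAreaRect((q[:,:2]*1000).astype(np.float32)); print(r)
r=cv2.minAreaRect((P[ch][:,:2]*1000).astype(np.float32)); print('chute rect',r)
E
```

```text
rim n 1Traceback (most recent call last):
  File "<stdin>", line 7, in <module>
cv2.error: OpenCV(4.12.0) /io/opencv/modules/imgproc/src/shapedescr.cpp:361: error: (-201:Incorrect size of input array) There should be at least 5 points to fit the ellipse in function 'fitEllipseNoDirect'
```

```bash
cat > m.py <<'E'
from h import *
t=cv2.imread("pics/top0.png"); P=np.load("top0.npy"); hsv=cv2.cvtColor(t,cv2.COLOR_BGR2HSV)
np.set_printoptions(precision=4,suppress=True)
m=np.zeros(t.shape[:2],np.uint8); m[210:260,98:146]=((t[...,0].astype(int)-t[...,2]>0)&(t[...,2]<75))[210:260,98:146]
ys,xs=np.nonzero(m); print('rim n',len(xs)); pts=np.c_[xs,ys].astype(np.float32)
if len(xs)>5: 
    (cx,cy),ax,an=cv2.fitEllipse(pts); print(cx,cy,ax); print('mug',ray("top",cx,cy,.078))
print('mug by eye',ray("top",119.75,234.5,.078))
Z=P[...,2]; hm=(Z>.05)&(Z<.08); hm[:, 102:]=0; hm[:,:85]=0; hm[:215]=0; hm[255:]=0
print('handle',np.nanmean(P[hm],0),P[hm][:,1].max(),hm.sum())
g=(hsv[...,0]<15)&(hsv[...,1]>130)&(Z>.15); g[:130]=0; g[170:]=0; g[:,:230]=0; g[:,270:]=0
q=P[g]; print('grip n',len(q),q.min(0),q.max(0),np.median(q,0))
v=np.linalg.svd((q-q.mean(0))[:,:2])[2][0]; print('axis dir',v,np.degrees(np.arctan2(v[1],v[0])))
ch=(Z>.1)&(Z<.15); ch[:198]=0; ch[240:]=0; ch[:,:200]=0; ch[:,235:]=0
q=P[ch]; print('chute',len(q),q.min(0),q.max(0))
for (u,v2) in [(209.3,230),(226.2,231.2)]: print('front corner',ray("top",u,v2,.128))
for (u,v2) in [(180+277/4,130+97/4),(180+265/4,130+256/4)]: print('plate',ray("top",u,v2,.012))
dr=(Z>.17); dr[:155]=0; dr[200:]=0; dr[:,:200]=0; dr[:,232:]=0
r=cv2.minAreaRect((P[dr][:,:2]*1000).astype(np.float32)); print('drum',r)
r=cv2.minAreaRect((P[ch][:,:2]*1000).astype(np.float32)); print('chute rect',r)
E
python3 m.py
```

```text
rim n 72
119.39836883544922 234.25772094726562 (32.79034423828125, 35.0557975769043)
mug [0.5069 0.2831 0.078 ]
mug by eye [0.5064 0.2822 0.078 ]
handle [0.5074 0.3414 0.0675] 0.3545392200449908 26
grip n 124 [ 0.6773 -0.0446  0.1842] [ 0.6924 -0.003   0.1967] [ 0.6834 -0.0238  0.1915]
axis dir [-0.0945 -0.9955] -95.42115680384072
chute 514 [0.5151 0.018  0.1013] [0.5913 0.0709 0.1469]
front corner [0.5165 0.0645 0.128 ]
front corner [0.5148 0.0265 0.128 ]
plate [ 0.7356 -0.0158  0.012 ]
plate [ 0.6274 -0.0114  0.012 ]
drum ((628.80908203125, 40.93080139160156), (54.046077728271484, 96.33431243896484), 85.84857177734375)
chute rect ((553.2050170898438, 44.45117950439453), (52.886940002441406, 76.19953918457031), 89.94007873535156)
```

>>> {"name": "arm_command", "arguments": {
  "motion": [
    {"roll": 7.16},
    {"roll": 7.16},
    {"roll": 7.16},
    {"roll": 7.16},
    {"roll": 7.16},
    {"roll": 7.16},
    {"roll": 7.16},
    {"roll": 7.16},
    {"roll": 7.16},
    {"roll": 7.16},
    {}
  ]
}}

```text
invalid input
```

>>> {"name": "arm_command", "arguments": {
  "motion": [
    {"tx": -0.0225,"ty": 0.025},
    {"tx": -0.0225,"ty": 0.025},
    {"tx": -0.0225,"ty": 0.025},
    {"tx": -0.0225,"ty": 0.025},
    {"tx": -0.0225,"ty": 0.025},
    {"tx": -0.0225,"ty": 0.025},
    {"tx": -0.0225,"ty": 0.025},
    {"tx": -0.0225,"ty": 0.025},
    {"tx": -0.0225,"ty": 0.025},
    {"tx": -0.0225,"ty": 0.025},
    {"tx": -0.0225,"ty": 0.025},
    {"tx": -0.0225,"ty": 0.025},
    {},
    {}
  ]
}}

```text
invalid input
```

```bash
cat >> h.py <<'E'
def go(x,y,z,close=None):
    "tool-frame shift to world target (at current roll), roll to closing-line angle in deg"
    s=manip.observe(); r=R.from_quat(s["tool_rot"]); M=r.as_matrix()
    a=np.degrees(np.arctan2(M[1,1],M[0,1]))
    print('pos',np.round(s["ee_pos"],4),'close ang',round(a,2),'tz axis',np.round(M[:,2],3),'t',round(s["t"],2))
    if close is not None: print('roll needed',-(close-a))
    print('shift at current roll',np.round(M.T@(np.array([x,y,z])-s["ee_pos"]),4))
E
python3 - <<'E'
from h import *
go(.5075,.345,.038,0)
P=np.load("top0.npy"); np.set_printoptions(precision=3,suppress=True)
Z=P[...,2]; w=P[186:268,165:188].reshape(-1,3); w=w[w[:,2]>.006]; print(len(w),w.min(0),w.max(0),np.percentile(w[:,2],[50,90]))
E
```

```text
pos [0.2054 0.6161 0.2137] close ang 71.56 tz axis [-0.    -0.002 -1.   ] t 0.1
roll needed 71.55931681082652
shift at current roll [-0.3723 -0.1614  0.176 ]
30 [0.446 0.158 0.006] [0.624 0.18  0.008] [0.007 0.008]
```

>>> {"name": "arm_command", "arguments": {
  "motion": [
    {"tx": 0,"ty": 0,"tz": 0,"roll": 7.15,"jaw": 0.09},
    {"tx": 0,"ty": 0,"tz": 0,"roll": 7.15,"jaw": 0.09},
    {"tx": 0,"ty": 0,"tz": 0,"roll": 7.15,"jaw": 0.09},
    {"tx": 0,"ty": 0,"tz": 0,"roll": 7.15,"jaw": 0.09},
    {"tx": 0,"ty": 0,"tz": 0,"roll": 7.15,"jaw": 0.09},
    {"tx": 0,"ty": 0,"tz": 0,"roll": 7.15,"jaw": 0.09},
    {"tx": 0,"ty": 0,"tz": 0,"roll": 7.15,"jaw": 0.09},
    {"tx": 0,"ty": 0,"tz": 0,"roll": 7.15,"jaw": 0.09},
    {"tx": 0,"ty": 0,"tz": 0,"roll": 7.15,"jaw": 0.09},
    {"tx": 0,"ty": 0,"tz": 0,"roll": 7.15,"jaw": 0.09},
    {"tx": 0,"ty": 0,"tz": 0,"roll": 0,"jaw": 0.09}
  ],
  "grip_force": 20
}}

```text
t: 1.02
ee_pos: [0.2055, 0.6163, 0.2141]
tool_rot: [0.708, 0.706, -0.0, 0.0]
contact_force: [0.5, -0.7, 0.1]
width: 0.0897
grasp_force: 0.0
```

```bash
python3 -c "
from h import *
go(.5075,.345,.038,0)"
```

```text
pos [0.2055 0.6163 0.2141] close ang -0.11 tz axis [ 0.    -0.001 -1.   ] t 1.02
roll needed -0.11286915375108016
shift at current roll [-0.2706  0.3025  0.1764]
```

>>> {"name": "arm_command", "arguments": {
  "motion": [
    {"tx": -0.0225,"ty": 0.0252,"tz": 0,"roll": 0,"jaw": 0.07},
    {"tx": -0.0225,"ty": 0.0252,"tz": 0,"roll": 0,"jaw": 0.07},
    {"tx": -0.0225,"ty": 0.0252,"tz": 0,"roll": 0,"jaw": 0.07},
    {"tx": -0.0225,"ty": 0.0252,"tz": 0,"roll": 0,"jaw": 0.07},
    {"tx": -0.0225,"ty": 0.0252,"tz": 0,"roll": 0,"jaw": 0.07},
    {"tx": -0.0225,"ty": 0.0252,"tz": 0,"roll": 0,"jaw": 0.07},
    {"tx": -0.0225,"ty": 0.0252,"tz": 0,"roll": 0,"jaw": 0.07},
    {"tx": -0.0225,"ty": 0.0252,"tz": 0,"roll": 0,"jaw": 0.07},
    {"tx": -0.0225,"ty": 0.0252,"tz": 0,"roll": 0,"jaw": 0.07},
    {"tx": -0.0225,"ty": 0.0252,"tz": 0,"roll": 0,"jaw": 0.07},
    {"tx": -0.0225,"ty": 0.0252,"tz": 0,"roll": 0,"jaw": 0.07},
    {"tx": -0.0225,"ty": 0.0252,"tz": 0,"roll": 0,"jaw": 0.07},
    {"tx": 0,"ty": 0,"tz": 0,"roll": 0,"jaw": 0.07},
    {"tx": 0,"ty": 0,"tz": 0,"roll": 0,"jaw": 0.07}
  ]
}}

```text
t: 2.18
ee_pos: [0.5099, 0.3446, 0.2144]
tool_rot: [0.707, 0.707, -0.0, 0.0]
contact_force: [-0.8, 0.8, -0.1]
width: 0.0702
grasp_force: 0.0
```

Run:
```python
from h import *
np.set_printoptions(precision=4,suppress=True)
go(.5075,.345,.038,0)
img,d,P=cloud("wrist"); cv2.imwrite("pics/wrist1.png",img)
Z=P[...,2]; h=(Z>.055)&(Z<.077)&(P[...,1]>.327)&(P[...,1]<.37)&(abs(P[...,0]-.507)<.03)
q=P[h]; print(len(q), q.min(0) if len(q) else '', q.max(0) if len(q) else '', q.mean(0))
r=(abs(Z-.077)<.005)&(abs(P[...,0]-.507)<.06)&(abs(P[...,1]-.283)<.05); q=P[r]; print('rim',len(q),q.min(0),q.max(0))
```

```text
pos [0.5099 0.3446 0.2144] close ang -0.04 tz axis [ 0.    -0.001 -1.   ] t 2.18
roll needed -0.03959498863894927
shift at current roll [ 0.0006 -0.0024  0.1764]
183 [0.5061 0.3275 0.0556] [0.5112 0.3569 0.0739] [0.5088 0.3428 0.0677]
rim 830 [0.4673 0.2429 0.072 ] [0.5497 0.3318 0.0796]
```

>>> {"name": "arm_command", "arguments": {
  "motion": [
    {"tx": 0,"ty": 0,"tz": 0.03,"roll": 0,"jaw": 0.07},
    {"tx": 0,"ty": 0,"tz": 0.03,"roll": 0,"jaw": 0.07},
    {"tx": 0,"ty": 0,"tz": 0.03,"roll": 0,"jaw": 0.07},
    {"tx": 0,"ty": 0,"tz": 0.03,"roll": 0,"jaw": 0.07},
    {"tx": 0,"ty": 0,"tz": 0.03,"roll": 0,"jaw": 0.07},
    {"tx": 0,"ty": 0,"tz": 0.0265,"roll": 0,"jaw": 0.07},
    {"tx": 0,"ty": 0,"tz": 0,"roll": 0,"jaw": 0.07},
    {"tx": 0,"ty": 0,"tz": 0,"roll": 0,"jaw": 0.005},
    {"tx": 0,"ty": 0,"tz": 0,"roll": 0,"jaw": 0.005},
    {"tx": 0,"ty": 0,"tz": 0,"roll": 0,"jaw": 0.005},
    {"tx": 0,"ty": 0,"tz": 0,"roll": 0,"jaw": 0.005},
    {"tx": 0,"ty": 0,"tz": 0,"roll": 0,"jaw": 0.005},
    {"tx": 0,"ty": 0,"tz": 0,"roll": 0,"jaw": 0.005},
    {"tx": 0,"ty": 0,"tz": 0,"roll": 0,"jaw": 0.005},
    {"tx": 0,"ty": 0,"tz": 0,"roll": 0,"jaw": 0.005}
  ],
  "grip_force": 20
}}

```text
t: 3.48
ee_pos: [0.5084, 0.347, 0.0384]
tool_rot: [0.707, 0.707, 0.0, -0.0]
contact_force: [-0.1, -0.7, -0.3]
width: 0.0188
grasp_force: 0.0
```

>>> {"name": "arm_command", "arguments": {
  "motion": [
    {"tx": 0,"ty": 0,"tz": 0,"roll": 0,"jaw": 0.0},
    {"tx": 0,"ty": 0,"tz": 0,"roll": 0,"jaw": 0.0},
    {"tx": 0,"ty": 0,"tz": 0,"roll": 0,"jaw": 0.0},
    {"tx": 0,"ty": 0,"tz": 0,"roll": 0,"jaw": 0.0},
    {"tx": 0,"ty": 0,"tz": 0,"roll": 0,"jaw": 0.0}
  ],
  "grip_force": 55
}}

```text
t: 3.9
ee_pos: [0.5082, 0.3469, 0.0381]
tool_rot: [0.707, 0.707, -0.0, -0.0]
contact_force: [-0.9, -0.1, 1.9]
width: 0.0083
grasp_force: 55.0
```

>>> {"name": "arm_command", "arguments": {
  "motion": [
    {"tx": 0,"ty": 0,"tz": -0.005,"roll": 0,"jaw": 0},
    {"tx": 0,"ty": 0,"tz": -0.007,"roll": 0,"jaw": 0},
    {"tx": 0,"ty": 0,"tz": -0.008,"roll": 0,"jaw": 0},
    {"tx": 0,"ty": 0,"tz": 0,"roll": -2.5,"jaw": 0},
    {"tx": 0,"ty": 0,"tz": 0,"roll": -5,"jaw": 0},
    {"tx": 0,"ty": 0,"tz": 0,"roll": -6,"jaw": 0},
    {"tx": 0,"ty": 0,"tz": 0,"roll": -6,"jaw": 0},
    {"tx": 0,"ty": 0,"tz": 0,"roll": -6,"jaw": 0},
    {"tx": 0,"ty": 0,"tz": 0,"roll": -6,"jaw": 0},
    {"tx": 0,"ty": 0,"tz": 0,"roll": -6,"jaw": 0},
    {"tx": 0,"ty": 0,"tz": 0,"roll": -6,"jaw": 0},
    {"tx": 0,"ty": 0,"tz": 0,"roll": -6,"jaw": 0},
    {"tx": 0,"ty": 0,"tz": 0,"roll": -6,"jaw": 0},
    {"tx": 0,"ty": 0,"tz": 0,"roll": -6,"jaw": 0},
    {"tx": 0,"ty": 0,"tz": 0,"roll": -6,"jaw": 0},
    {"tx": 0,"ty": 0,"tz": 0,"roll": -6,"jaw": 0},
    {"tx": 0,"ty": 0,"tz": 0,"roll": -6,"jaw": 0},
    {"tx": 0,"ty": 0,"tz": 0,"roll": -5,"jaw": 0},
    {"tx": 0,"ty": 0,"tz": 0,"roll": -2,"jaw": 0},
    {"tx": 0,"ty": 0,"tz": 0,"roll": 0,"jaw": 0}
  ]
}}

```text
t: 5.57
ee_pos: [0.5087, 0.3466, 0.0587]
tool_rot: [0.03, 1.0, 0.0, 0.0]
contact_force: [-1.2, -0.6, -2.2]
width: 0.0086
grasp_force: 55.0
```

Run:
```python
from h import *
np.set_printoptions(precision=4,suppress=True)
s=manip.observe(); print(s["width"],s["grasp_force"],s["contact_force"])
go(.4688,.11,.058,86.5)
img,d,P=cloud("side"); cv2.imwrite("pics/side1.png",cv2.resize(img[200:384,150:400],None,fx=3,fy=3))
img,d,P=cloud("top"); e=s["ee_pos"]; c=e[:2]+[.064,0]
q=P.reshape(-1,3); q=q[(np.hypot(*(q[:,:2]-c).T)<.055)&(q[:,2]>.085)&(q[:,2]<.11)&(q[:,0]>e[0]+.04)]; print('rim',len(q)); A=np.c_[q[:,:2],np.ones(len(q))]
k,*_=np.linalg.lstsq(A,q[:,2],rcond=None); print('tilt slopes',k,q.min(0),q.max(0))
```

```text
0.008617922924971542 54.99346911907196 [-1.2159 -0.6441 -2.2209]
pos [0.5087 0.3466 0.0587] close ang 86.57 tz axis [ 0.001 -0.    -1.   ] t 5.57
roll needed 0.06871015814161296
shift at current roll [ 0.0257 -0.2385  0.0007]
rim 166
tilt slopes [ 0.0146 -0.0108  0.0889] [0.5512 0.3008 0.085 ] [0.6115 0.3835 0.1006]
```

View pics/side1.png

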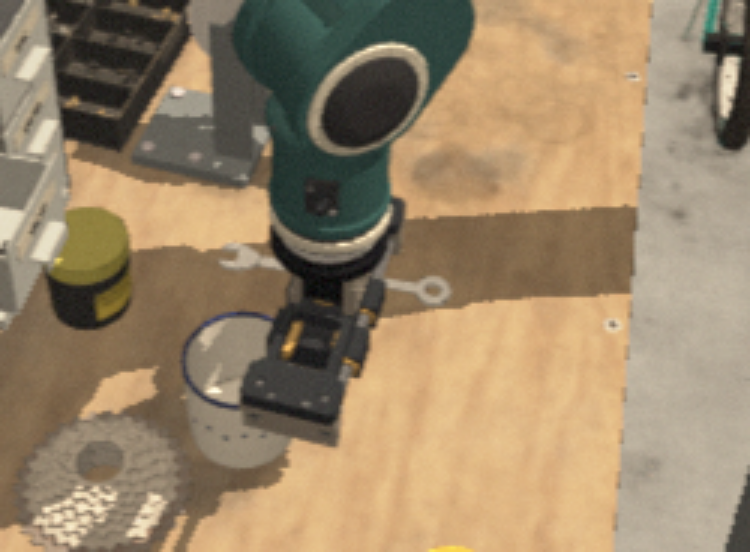

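The side view shows the mug held level at (240,390) in the crop. The way past the wrench and feeder is clear at this height.

>>> {"name": "arm_command", "arguments": {
  "motion": [
    {"tx": 0.0015,"ty": -0.01,"tz": 0,"roll": 0,"jaw": 0},
    {"tx": 0.0025,"ty": -0.02,"tz": 0,"roll": 0,"jaw": 0},
    {"tx": 0.0025,"ty": -0.025,"tz": 0,"roll": 0,"jaw": 0},
    {"tx": 0.0025,"ty": -0.025,"tz": 0,"roll": 0,"jaw": 0},
    {"tx": 0.0025,"ty": -0.025,"tz": 0,"roll": 0,"jaw": 0},
    {"tx": 0.0025,"ty": -0.025,"tz": 0,"roll": 0,"jaw": 0},
    {"tx": 0.0025,"ty": -0.025,"tz": 0,"roll": 0,"jaw": 0},
    {"tx": 0.0025,"ty": -0.025,"tz": 0,"roll": 0,"jaw": 0},
    {"tx": 0.0025,"ty": -0.025,"tz": 0,"roll": 0,"jaw": 0},
    {"tx": 0.0025,"ty": -0.02,"tz": 0,"roll": 0,"jaw": 0},
    {"tx": 0.0015,"ty": -0.0135,"tz": 0,"roll": 0,"jaw": 0},
    {"tx": 0,"ty": 0,"tz": 0,"roll": 0,"jaw": 0},
    {"tx": 0,"ty": 0,"tz": 0.008,"roll": 0,"jaw": 0},
    {"tx": 0,"ty": 0,"tz": 0,"roll": 0,"jaw": 0}
  ]
}}

```text
t: 6.83
ee_pos: [0.4681, 0.111, 0.0493]
tool_rot: [0.03, 1.0, 0.0, -0.0]
contact_force: [-0.3, 0.5, -1.8]
width: 0.0086
grasp_force: 55.0
```

```bash
python3 -c "
from h import *
go(.4688,.0484,.039,86.5)"
```

```text
pos [0.4681 0.111  0.0493] close ang 86.58 tz axis [-0.001  0.    -1.   ] t 6.83
roll needed 0.07928009203749298
shift at current roll [-0.0044 -0.0624  0.0103]
```

>>> {"name": "arm_command", "arguments": {
  "motion": [
    {"tx": -0.001,"ty": -0.0125,"tz": 0,"roll": 0,"jaw": 0},
    {"tx": -0.001,"ty": -0.0125,"tz": 0,"roll": 0,"jaw": 0},
    {"tx": -0.001,"ty": -0.0125,"tz": 0,"roll": 0,"jaw": 0},
    {"tx": -0.001,"ty": -0.0125,"tz": 0,"roll": 0,"jaw": 0},
    {"tx": 0,"ty": -0.0125,"tz": 0,"roll": 0,"jaw": 0},
    {"tx": 0,"ty": 0,"tz": 0,"roll": 0,"jaw": 0},
    {"tx": 0,"ty": 0,"tz": 0.004,"roll": 0,"jaw": 0},
    {"tx": 0,"ty": 0,"tz": 0.003,"roll": 0,"jaw": 0},
    {"tx": 0,"ty": 0,"tz": 0.002,"roll": 0,"jaw": 0},
    {"tx": 0,"ty": 0,"tz": 0.0015,"roll": 0,"jaw": 0},
    {"tx": 0,"ty": 0,"tz": 0,"roll": 0,"jaw": 0},
    {"tx": 0,"ty": 0,"tz": 0,"roll": 0,"jaw": 0}
  ]
}}

```text
t: 7.83
ee_pos: [0.4687, 0.0482, 0.0394]
tool_rot: [0.03, 1.0, 0.0, -0.0]
contact_force: [-0.6, 0.5, -2.4]
width: 0.0085
grasp_force: 55.0
```

Run:
```python
from h import *
np.set_printoptions(precision=4,suppress=True)
go(.4688,.0484,.038,86.5); s=manip.observe(); print(s["contact_force"])
img,d,P=cloud("side"); cv2.imwrite("pics/side2.png",cv2.resize(img[170:300,170:330],None,fx=4,fy=4,interpolation=2))
```

```text
pos [0.4687 0.0482 0.0394] close ang 86.6 tz axis [-0.  0. -1.] t 7.83
roll needed 0.10086161164095131
shift at current roll [-0.0001  0.0002  0.0014]
[-0.6418  0.516  -2.3853]
```

View pics/side2.png

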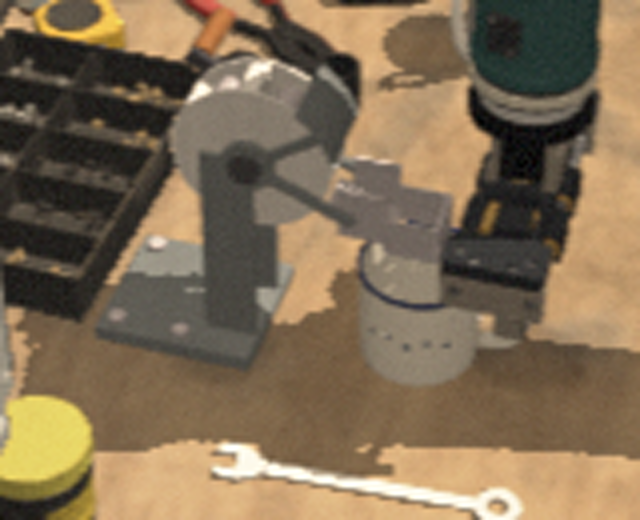

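The mug at (415,310) in the crop stands directly under the chute mouth. I'll lower the last millimetre, release and back off.

>>> {"name": "arm_command", "arguments": {
  "motion": [
    {"tx": 0,"ty": 0,"tz": 0.0008,"roll": 0,"jaw": 0},
    {"tx": 0,"ty": 0,"tz": 0.0007,"roll": 0,"jaw": 0},
    {"tx": 0,"ty": 0,"tz": 0,"roll": 0,"jaw": 0},
    {"tx": 0,"ty": 0,"tz": 0,"roll": 0,"jaw": 0.05},
    {"tx": 0,"ty": 0,"tz": 0,"roll": 0,"jaw": 0.05},
    {"tx": 0,"ty": 0,"tz": 0,"roll": 0,"jaw": 0.05},
    {"tx": 0,"ty": 0,"tz": 0,"roll": 0,"jaw": 0.05},
    {"tx": 0,"ty": 0,"tz": 0,"roll": 0,"jaw": 0.05},
    {"tx": 0.002,"ty": 0,"tz": -0.015,"roll": 0,"jaw": 0.05},
    {"tx": 0.003,"ty": 0,"tz": -0.03,"roll": 0,"jaw": 0.05},
    {"tx": 0.003,"ty": 0,"tz": -0.035,"roll": 0,"jaw": 0.05},
    {"tx": 0,"ty": 0,"tz": -0.035,"roll": 0,"jaw": 0.05},
    {"tx": 0,"ty": 0,"tz": -0.035,"roll": 0,"jaw": 0.05},
    {"tx": 0,"ty": 0,"tz": -0.035,"roll": 0,"jaw": 0.05},
    {"tx": 0,"ty": 0,"tz": -0.025,"roll": 0,"jaw": 0.05},
    {"tx": 0,"ty": 0,"tz": 0,"roll": 0,"jaw": 0.05}
  ]
}}

```text
t: 9.22
ee_pos: [0.4638, 0.0487, 0.2536]
tool_rot: [0.03, 1.0, 0.001, 0.005]
contact_force: [1.4, 0.4, -0.6]
width: 0.0502
grasp_force: 0.0
```

```bash
cat > chk.py <<'E'
from h import *
np.set_printoptions(precision=4,suppress=True)
img,d,P=cloud("top"); q=P.reshape(-1,3)
# mug rim visible beyond chute sides
r=q[(abs(q[:,2]-.077)<.006)&(abs(q[:,0]-.5327)<.05)&(abs(q[:,1]-.0445)<.05)&(abs(q[:,1]-.0445)>.024)]
print('rim',len(r)); 
if len(r)>8:
    A=np.c_[2*r[:,:2],np.ones(len(r))]; k=np.linalg.lstsq(A,(r[:,:2]**2).sum(1),rcond=None)[0]; print('mug centre',k[:2],'rad',np.sqrt(k[2]+k[:2]@k[:2]), r.min(0),r.max(0))
hsv=cv2.cvtColor(img,cv2.COLOR_BGR2HSV); Z=P[...,2]
g=(hsv[...,0]<15)&(hsv[...,1]>130)&(Z>.12)&(P[...,1]<.01)&(P[...,1]>-.06)&(abs(P[...,0]-.62)<.09); w=P[g]
if len(w): print('grip',len(w),w.min(0),w.max(0),np.median(w,0))
cv2.imwrite("last_top.png",img)
E
python3 chk.py; python3 -c "
from h import *
go(.6838,-.0245,.24,-3.5)"
```

```text
rim 25
mug centre [0.5339 0.0352] rad 0.03183344373347126 [0.5223 0.0029 0.0719] [0.5622 0.0185 0.0808]
grip 123 [ 0.6782 -0.0446  0.1849] [ 0.6936 -0.0031  0.1951] [ 0.6839 -0.0228  0.1916]
pos [0.4624 0.0485 0.2509] close ang 86.56 tz axis [ 0.006  0.001 -1.   ] t 9.27
roll needed 90.05559654463146
shift at current roll [-0.2253 -0.0596  0.0122]
```

>>> {"name": "arm_command", "arguments": {
  "motion": [
    {"tx": 0,"ty": 0,"tz": 0,"roll": 6,"jaw": 0.05},
    {"tx": 0,"ty": 0,"tz": 0,"roll": 7,"jaw": 0.05},
    {"tx": 0,"ty": 0,"tz": 0,"roll": 7,"jaw": 0.05},
    {"tx": 0,"ty": 0,"tz": 0,"roll": 7,"jaw": 0.05},
    {"tx": 0,"ty": 0,"tz": 0,"roll": 7,"jaw": 0.05},
    {"tx": 0,"ty": 0,"tz": 0,"roll": 7,"jaw": 0.05},
    {"tx": 0,"ty": 0,"tz": 0,"roll": 7,"jaw": 0.05},
    {"tx": 0,"ty": 0,"tz": 0,"roll": 7,"jaw": 0.05},
    {"tx": 0,"ty": 0,"tz": 0,"roll": 7,"jaw": 0.05},
    {"tx": 0,"ty": 0,"tz": 0,"roll": 7,"jaw": 0.05},
    {"tx": 0,"ty": 0,"tz": 0,"roll": 7,"jaw": 0.05},
    {"tx": 0,"ty": 0,"tz": 0,"roll": 7,"jaw": 0.05},
    {"tx": 0,"ty": 0,"tz": 0,"roll": 7,"jaw": 0.05},
    {"tx": 0,"ty": 0,"tz": 0,"roll": 0,"jaw": 0.05}
  ]
}}

```text
t: 10.43
ee_pos: [0.46, 0.0481, 0.2467]
tool_rot: [0.729, 0.684, -0.001, -0.001]
contact_force: [-0.4, -1.0, -0.2]
width: 0.0501
grasp_force: 0.0
```

>>> {"name": "arm_command", "arguments": {
  "motion": [
    {"tx": -0.0074,"ty": 0.0282,"tz": 0,"roll": 0,"jaw": 0.05},
    {"tx": -0.0074,"ty": 0.0282,"tz": 0,"roll": 0,"jaw": 0.05},
    {"tx": -0.0074,"ty": 0.0282,"tz": 0,"roll": 0,"jaw": 0.05},
    {"tx": -0.0074,"ty": 0.0282,"tz": 0,"roll": 0,"jaw": 0.05},
    {"tx": -0.0074,"ty": 0.0282,"tz": 0,"roll": 0,"jaw": 0.05},
    {"tx": -0.0074,"ty": 0.0282,"tz": 0,"roll": 0,"jaw": 0.05},
    {"tx": -0.0074,"ty": 0.0282,"tz": 0,"roll": 0,"jaw": 0.05},
    {"tx": -0.0074,"ty": 0.0282,"tz": 0,"roll": 0,"jaw": 0.05},
    {"tx": 0,"ty": 0,"tz": 0,"roll": 0,"jaw": 0.05},
    {"tx": 0,"ty": 0,"tz": 0,"roll": 0,"jaw": 0.05}
  ]
}}

```text
t: 11.27
ee_pos: [0.6822, -0.025, 0.2456]
tool_rot: [0.727, 0.686, -0.001, -0.001]
contact_force: [-0.8, 0.6, -0.3]
width: 0.0502
grasp_force: 0.0
```

Run:
```python
from h import *
np.set_printoptions(precision=4,suppress=True)
go(.685,-.0245,.170,-3.5)
img,d,P=cloud("wrist"); hsv=cv2.cvtColor(img,cv2.COLOR_BGR2HSV); Z=P[...,2]
g=(hsv[...,0]<15)&(hsv[...,1]>130)&(Z>.15)&(Z<.21)&(abs(P[...,0]-.685)<.03)&(P[...,1]<.02); w=P[g]
print(len(w)); 
if len(w): print(w.min(0),w.max(0),np.median(w,0)); v=np.linalg.svd((w-w.mean(0))[:,:2])[2][0]; print(v)
```

```text
pos [ 0.6822 -0.025   0.2456] close ang -3.35 tz axis [-0.003 -0.    -1.   ] t 11.27
roll needed 0.1532634218722233
shift at current roll [0.0008 0.0031 0.0756]
1267
[ 0.6784 -0.047   0.1839] [ 0.6959 -0.0011  0.1948] [ 0.6872 -0.023   0.1917]
[-0.0749 -0.9972]
```

>>> {"name": "arm_command", "arguments": {
  "motion": [
    {"tx": 0.0005,"ty": 0.0045,"tz": 0.01,"roll": 0,"jaw": 0.05},
    {"tx": 0,"ty": 0,"tz": 0.0225,"roll": 0,"jaw": 0.05},
    {"tx": 0,"ty": 0,"tz": 0.0225,"roll": 0,"jaw": 0.05},
    {"tx": 0,"ty": 0,"tz": 0.0225,"roll": 0,"jaw": 0.05},
    {"tx": 0,"ty": 0,"tz": 0,"roll": 0,"jaw": 0.05},
    {"tx": 0,"ty": 0,"tz": 0,"roll": 0,"jaw": 0.01},
    {"tx": 0,"ty": 0,"tz": 0,"roll": 0,"jaw": 0.01},
    {"tx": 0,"ty": 0,"tz": 0,"roll": 0,"jaw": 0.01},
    {"tx": 0,"ty": 0,"tz": 0,"roll": 0,"jaw": 0.01},
    {"tx": 0,"ty": 0,"tz": 0,"roll": 0,"jaw": 0.01},
    {"tx": 0,"ty": 0,"tz": 0,"roll": 0,"jaw": 0.01},
    {"tx": 0,"ty": 0,"tz": 0,"roll": 0,"jaw": 0.01}
  ],
  "grip_force": 15
}}

```text
t: 12.32
ee_pos: [0.6865, -0.0241, 0.1711]
tool_rot: [0.728, 0.686, -0.0, -0.0]
contact_force: [-2.2, 0.9, 2.4]
width: 0.015
grasp_force: 15.0
```

```bash
python3 -c "
from h import *
go(.687,-.0245,.168,-3.5); s=manip.observe(); print(s['width'],s['grasp_force'],s['contact_force'])"
```

```text
pos [ 0.6865 -0.0241  0.1711] close ang -3.44 tz axis [-0.001  0.    -1.   ] t 12.32
roll needed 0.0555765893662894
shift at current roll [-0.0004  0.0005  0.0031]
0.015001392006266176 14.999846667051315 [-2.240592    0.85738209  2.40260803]
```

>>> {"name": "arm_command", "arguments": {
  "motion": [
    {"tx": 0,"ty": -0.00173,"tz": -0.00262,"roll": 0,"jaw": 0.01},
    {"tx": 0,"ty": -0.00187,"tz": -0.00252,"roll": 0,"jaw": 0.01},
    {"tx": 0,"ty": -0.002,"tz": -0.00242,"roll": 0,"jaw": 0.01},
    {"tx": 0,"ty": -0.00212,"tz": -0.00232,"roll": 0,"jaw": 0.01},
    {"tx": 0,"ty": -0.00224,"tz": -0.0022,"roll": 0,"jaw": 0.01},
    {"tx": 0,"ty": -0.00235,"tz": -0.00208,"roll": 0,"jaw": 0.01},
    {"tx": 0,"ty": -0.00246,"tz": -0.00196,"roll": 0,"jaw": 0.01},
    {"tx": 0,"ty": -0.00256,"tz": -0.00182,"roll": 0,"jaw": 0.01}
  ],
  "grip_force": 15
}}

```text
t: 12.98
ee_pos: [0.6725, -0.0231, 0.1907]
tool_rot: [0.728, 0.686, 0.003, 0.003]
contact_force: [8.2, 0.9, 0.2]
width: 0.0154
grasp_force: 15.0
```

>>> {"name": "arm_command", "arguments": {
  "motion": [
    {"tx": 0,"ty": -0.00265,"tz": -0.00169,"roll": 0,"jaw": 0.01},
    {"tx": 0,"ty": -0.00273,"tz": -0.00155,"roll": 0,"jaw": 0.01},
    {"tx": 0,"ty": -0.00281,"tz": -0.0014,"roll": 0,"jaw": 0.01},
    {"tx": 0,"ty": -0.00288,"tz": -0.00125,"roll": 0,"jaw": 0.01},
    {"tx": 0,"ty": -0.00294,"tz": -0.0011,"roll": 0,"jaw": 0.01},
    {"tx": 0,"ty": -0.003,"tz": -0.00094,"roll": 0,"jaw": 0.01},
    {"tx": 0,"ty": -0.00304,"tz": -0.00079,"roll": 0,"jaw": 0.01},
    {"tx": 0,"ty": -0.00308,"tz": -0.00063,"roll": 0,"jaw": 0.01},
    {"tx": 0,"ty": -0.00311,"tz": -0.00046,"roll": 0,"jaw": 0.01},
    {"tx": 0,"ty": -0.00313,"tz": -0.0003,"roll": 0,"jaw": 0.01},
    {"tx": 0,"ty": -0.00314,"tz": -0.00014,"roll": 0,"jaw": 0.01},
    {"tx": 0,"ty": 0,"tz": 0,"roll": 0,"jaw": 0.01},
    {"tx": 0,"ty": 0,"tz": 0,"roll": 0,"jaw": 0.01},
    {"tx": 0,"ty": 0,"tz": 0,"roll": 0,"jaw": 0.01},
    {"tx": 0,"ty": 0,"tz": 0,"roll": 0,"jaw": 0.01},
    {"tx": 0,"ty": 0,"tz": 0,"roll": 0,"jaw": 0.01},
    {"tx": 0,"ty": 0,"tz": 0,"roll": 0,"jaw": 0.01}
  ]
}}

```text
t: 14.4
ee_pos: [0.6424, -0.0212, 0.2047]
tool_rot: [0.728, 0.686, 0.005, 0.005]
contact_force: [6.3, 0.7, 13.7]
width: 0.0156
grasp_force: 15.0
```

Run:
```python
from h import *
s=manip.observe(); print(s['ee_pos'],s['width'],s['contact_force'])
a,_,_=cloud("top"); b,_,_=cloud("side")
o=np.zeros((400,800,3),np.uint8)
o[:,:400]=cv2.resize(a[150:250,170:270],None,fx=4,fy=4,interpolation=2); o[:,400:]=cv2.resize(b[170:270,190:290],None,fx=4,fy=4,interpolation=2)
cv2.imwrite("pics/after1.png",o)
```

```text
[ 0.64242507 -0.02116973  0.20472974] 0.01558975264413799 [ 6.30288934  0.71825856 13.73943717]
```

View pics/after1.png

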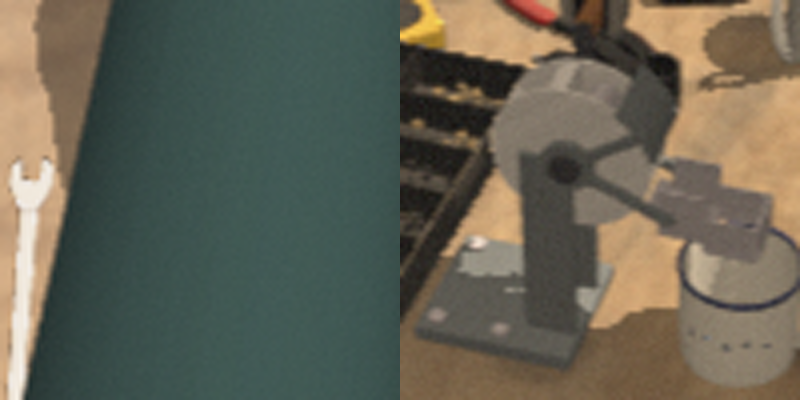

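The top view is hidden by the forearm. The side view shows the mug in place and the drum turned, with the crank near the top. TCP height and force suggest the fingers have crept up the bar, so I'll check the wrist camera.

```bash
cat > w.py <<'E'
from h import *
import sys
np.set_printoptions(precision=4,suppress=True)
s=manip.observe(); print(s['ee_pos'],s['contact_force'],s['t'])
img,d,P=cloud("wrist"); hsv=cv2.cvtColor(img,cv2.COLOR_BGR2HSV); Z=P[...,2]; cv2.imwrite(sys.argv[1],img)
g=(hsv[...,0]<15)&(hsv[...,1]>130)&(Z>.15)&(Z<.23)&(abs(P[...,0]-.63)<.09)&(P[...,1]<.02)&(P[...,1]>-.07); w=P[g]
print('grip',len(w),*( (w.min(0),w.max(0),np.median(w,0)) if len(w) else ()))
m=(np.hypot(P[...,0]-.5327,P[...,1]-.0445)<.03)&(Z<.07); w=P[m]; print('mug inside',len(w),*( (w.min(0),w.max(0)) if len(w) else ()))
print('view x,y range',np.nanmin(P[...,0]),np.nanmax(P[...,0]),np.nanmin(P[...,1]),np.nanmax(P[...,1]))
E
python3 w.py pics/w2.png
```

```text
[ 0.6424 -0.0212  0.2047] [ 6.0754  0.3325 13.5997] 14.5
grip 2375 [ 0.6347 -0.0466  0.2144] [0.6524 0.0019 0.2288] [ 0.6436 -0.0193  0.221 ]
mug inside 324 [0.5029 0.0245 0.0026] [0.5323 0.0741 0.0072]
view x,y range -0.6502831516084199 1.2847453685646522 -1.2006994961594537 0.16528305622212922
```

View pics/w2.png

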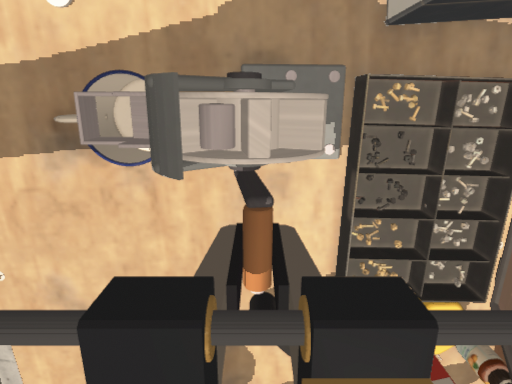

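The wrist view shows the drum with one roller (roller 2) in its pocket at (217,125). The first pocket is under the guard, and the chute and mug mouth are at (110,115). The bar sits low in the fingers at (258,245), so I'll regrasp lower.

>>> {"name": "arm_command", "arguments": {
  "motion": [
    {"tx": 0,"ty": 0.003,"tz": 0,"roll": 0,"jaw": 0.045},
    {"tx": 0,"ty": 0.003,"tz": 0,"roll": 0,"jaw": 0.045},
    {"tx": 0,"ty": 0,"tz": 0,"roll": 0,"jaw": 0.045},
    {"tx": 0,"ty": 0,"tz": 0,"roll": 0,"jaw": 0.045},
    {"tx": 0,"ty": 0,"tz": 0,"roll": 0,"jaw": 0.045}
  ]
}}

```text
t: 14.97
ee_pos: [0.6424, -0.0216, 0.1981]
tool_rot: [0.728, 0.686, -0.001, -0.001]
contact_force: [0.0, -0.4, -0.0]
width: 0.0444
grasp_force: 0.0
```

```bash
python3 w.py w3.png; python3 -c "
from h import *
go(.6436,-.0225,.1945)"
```

```text
[ 0.6424 -0.0216  0.1981] [ 0.0166 -0.4085 -0.0017] 14.9667
grip 2521 [ 0.6347 -0.0471  0.2139] [0.6525 0.0018 0.2237] [ 0.6437 -0.0192  0.221 ]
mug inside 240 [0.5028 0.0264 0.0026] [0.5284 0.0735 0.0079]
view x,y range -0.6799905716777969 1.2867886837978282 -1.2107565441929915 0.1636781335338835
pos [ 0.6425 -0.0216  0.1982] close ang -3.44 tz axis [-0.002 -0.    -1.   ] t 15.02
shift at current roll [-0.0009  0.0011  0.0037]
```

>>> {"name": "arm_command", "arguments": {
  "motion": [
    {"tx": -0.0005,"ty": 0.001,"tz": 0.004,"roll": 0,"jaw": 0.045},
    {"tx": 0,"ty": 0,"tz": 0,"roll": 0,"jaw": 0.01},
    {"tx": 0,"ty": 0,"tz": 0,"roll": 0,"jaw": 0.01},
    {"tx": 0,"ty": 0,"tz": 0,"roll": 0,"jaw": 0.01},
    {"tx": 0,"ty": 0,"tz": 0,"roll": 0,"jaw": 0.01},
    {"tx": 0,"ty": 0,"tz": 0,"roll": 0,"jaw": 0.01},
    {"tx": 0,"ty": -0.003,"tz": 0,"roll": 0,"jaw": 0.01},
    {"tx": 0,"ty": -0.003,"tz": 0,"roll": 0,"jaw": 0.01},
    {"tx": 0,"ty": -0.003,"tz": 0,"roll": 0,"jaw": 0.01},
    {"tx": 0,"ty": -0.003,"tz": 0,"roll": 0,"jaw": 0.01},
    {"tx": 0,"ty": 0,"tz": 0,"roll": 0,"jaw": 0.01},
    {"tx": 0,"ty": 0,"tz": 0,"roll": 0,"jaw": 0.01},
    {"tx": 0,"ty": 0,"tz": 0,"roll": 0,"jaw": 0.01},
    {"tx": 0,"ty": 0,"tz": 0,"roll": 0,"jaw": 0.01},
    {"tx": 0,"ty": 0,"tz": 0,"roll": 0,"jaw": 0.01},
    {"tx": 0,"ty": 0,"tz": 0,"roll": 0,"jaw": 0.01}
  ],
  "grip_force": 8
}}

```text
t: 16.35
ee_pos: [0.6328, -0.0214, 0.1962]
tool_rot: [0.728, 0.686, 0.001, 0.001]
contact_force: [2.5, 0.3, 6.4]
width: 0.0155
grasp_force: 8.0
```

```bash
python3 w.py pics/w4.png; python3 -c "
import cv2;a=cv2.imread('pics/w4.png');b=cv2.imread('w3.png')
import numpy as np
cv2.imwrite('pics/w34.png',cv2.resize(np.vstack([b[60:210,50:300],a[60:210,50:300]]),None,fx=1.95,fy=1.95))"
```

```text
[ 0.6328 -0.0214  0.1962] [2.4912 0.3109 6.4064] 16.35
grip 2664 [ 0.6251 -0.0435  0.2142] [0.6431 0.0028 0.2287] [ 0.6343 -0.0186  0.2216]
mug inside 433 [0.503  0.022  0.0018] [0.5371 0.074  0.007 ]
view x,y range -0.6760787952777529 1.2843581717358394 -1.209337553724868 0.16315004390631208
```

View pics/w34.png

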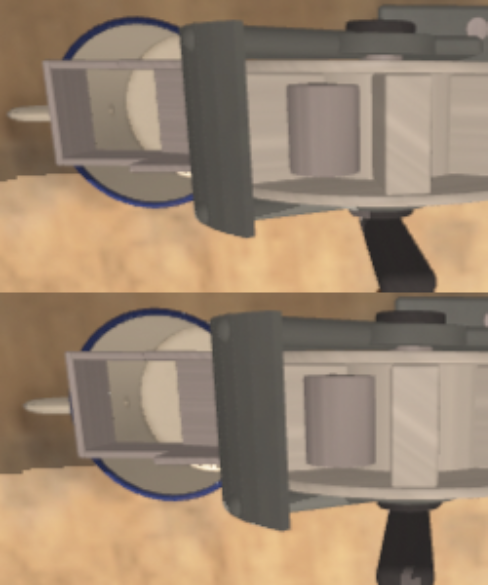

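Run:
```python
from h import *
np.set_printoptions(precision=4,suppress=True)
P=np.load("top0.npy"); 
for r in range(156,200,3): print(r,P[r,221],end=' ')
print()
img,d,P=cloud("wrist"); print('cam',optics.calibration("wrist")["xyz"])
for c in range(160,300,6): print(c,P[125,c])
```

```text
156 [0.6736 0.0408 0.1802] 159 [0.6617 0.0388 0.1959] 162 [0.6553 0.0386 0.1947] 165 [0.6445 0.0369 0.2083] 168 [0.6387 0.0368 0.2056] 171 [0.6352 0.0377 0.1949] 174 [0.6325 0.0388 0.1808] 177 [0.6222 0.0371 0.1942] 180 [0.6161 0.037  0.1922] 183 [0.6069 0.0356 0.2025] 186 [0.6011 0.0356 0.1995] 189 [0.595  0.0355 0.1979] 192 [0.5907 0.0362 0.1886] 195 [0.5856 0.0365 0.1821] 198 [0.5813 0.0373 0.1711] 
cam [0.6384 0.0541 0.3662]
160 [0.5645 0.0389 0.113 ]
166 [0.5893 0.0432 0.1873]
172 [0.5944 0.0434 0.1943]
178 [0.5983 0.0435 0.198 ]
184 [0.602  0.0435 0.201 ]
190 [0.6056 0.0435 0.2046]
196 [0.6082 0.0432 0.2026]
202 [0.6074 0.0415 0.1803]
208 [0.6122 0.042  0.1901]
214 [0.6158 0.0421 0.1941]
220 [0.619  0.042  0.1951]
226 [0.622  0.0417 0.194 ]
232 [0.625  0.0414 0.1926]
238 [0.628  0.0411 0.1911]
244 [0.6307 0.0401 0.1797]
250 [0.6346 0.0418 0.2054]
256 [0.6375 0.0418 0.2071]
262 [0.6403 0.0416 0.2065]
268 [0.6432 0.0414 0.207 ]
274 [0.6461 0.0412 0.2066]
280 [0.6508 0.0387 0.1779]
286 [0.6543 0.0384 0.1768]
292 [0.658  0.0379 0.1734]
298 [0.6616 0.0376 0.1728]
```

Geometry says roller 2 is in the visible pocket and the drum is at about 1.0 rad, so roller 1 should be out. I'll release, move the wrist camera over the mouth and confirm it is resting in the mug.

>>> {"name": "arm_command", "arguments": {
  "motion": [
    {"tx": 0,"ty": 0,"tz": 0,"roll": 0,"jaw": 0.045},
    {"tx": 0,"ty": 0,"tz": 0,"roll": 0,"jaw": 0.045},
    {"tx": 0,"ty": 0,"tz": 0,"roll": 0,"jaw": 0.045},
    {"tx": 0,"ty": 0,"tz": -0.02,"roll": 0,"jaw": 0.045},
    {"tx": 0,"ty": 0,"tz": -0.02,"roll": 0,"jaw": 0.045},
    {"tx": 0,"ty": 0,"tz": -0.02,"roll": 0,"jaw": 0.045},
    {"tx": 0,"ty": -0.021,"tz": 0,"roll": 0,"jaw": 0.045},
    {"tx": 0,"ty": -0.021,"tz": 0,"roll": 0,"jaw": 0.045},
    {"tx": 0,"ty": -0.021,"tz": 0,"roll": 0,"jaw": 0.045},
    {"tx": 0,"ty": -0.021,"tz": 0,"roll": 0,"jaw": 0.045},
    {"tx": 0,"ty": -0.021,"tz": 0,"roll": 0,"jaw": 0.045},
    {"tx": 0,"ty": 0,"tz": 0,"roll": 0,"jaw": 0.045},
    {"tx": 0,"ty": 0,"tz": 0,"roll": 0,"jaw": 0.045}
  ]
}}

```text
t: 17.53
ee_pos: [0.5263, -0.015, 0.2547]
tool_rot: [0.728, 0.686, -0.0, -0.0]
contact_force: [0.3, -0.2, -0.2]
width: 0.0449
grasp_force: 0.0
```

```bash
cat > mug.py <<'E'
from h import *
import sys
np.set_printoptions(precision=4,suppress=True)
s=manip.observe(); print(s['ee_pos'],s['t'])
img,d,P=cloud("wrist"); Z=P[...,2]
m=(np.hypot(P[...,0]-.5327,P[...,1]-.0445)<.034)&(Z<.07)
w=P[m]; print(len(w),'z pct',np.percentile(w[:,2],[1,25,50,75,99]))
t=w[(w[:,2]>.014)]; print('raised',len(t),t.min(0),t.max(0),np.median(t,0)) if len(t) else print('none raised')
v,u=np.nonzero(m); r0,c0=max(v.min()-40,0),max(u.min()-60,0)
cr=img[r0:v.max()+40,c0:u.max()+60]; cv2.imwrite(sys.argv[1],cv2.resize(cr,None,fx=2,fy=2)); print(cr.shape,r0,c0)
E
python3 mug.py pics/mug1.png
```

```text
[ 0.5263 -0.015   0.2547] 17.5333
1671 z pct [0.0024 0.0042 0.0049 0.006  0.024 ]
raised 323 [0.5221 0.0353 0.0151] [0.5415 0.0594 0.0249] [0.5319 0.0475 0.0218]
(135, 166, 3) 43 171
```

View pics/mug1.png

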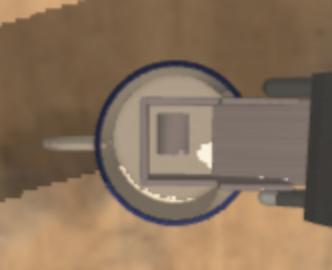

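Roller 1 rests in the mug: its grey shape is at (173,133) in the crop, its top is 24 mm above the bench, and the rim is centred around the mouth. Back to the crank.

>>> {"name": "arm_command", "arguments": {
  "motion": [
    {"tx": 0,"ty": 0.0216,"tz": 0,"roll": 0,"jaw": 0.045},
    {"tx": 0,"ty": 0.0216,"tz": 0,"roll": 0,"jaw": 0.045},
    {"tx": 0,"ty": 0.0216,"tz": 0,"roll": 0,"jaw": 0.045},
    {"tx": 0,"ty": 0.0216,"tz": 0,"roll": 0,"jaw": 0.045},
    {"tx": 0,"ty": 0.0216,"tz": 0,"roll": 0,"jaw": 0.045},
    {"tx": 0,"ty": 0,"tz": 0,"roll": 0,"jaw": 0.045},
    {"tx": 0,"ty": 0,"tz": 0.02,"roll": 0,"jaw": 0.045},
    {"tx": 0,"ty": 0,"tz": 0.02,"roll": 0,"jaw": 0.045},
    {"tx": 0,"ty": 0,"tz": 0.02,"roll": 0,"jaw": 0.045},
    {"tx": 0,"ty": 0,"tz": 0.001,"roll": 0,"jaw": 0.01},
    {"tx": 0,"ty": 0,"tz": 0,"roll": 0,"jaw": 0.01},
    {"tx": 0,"ty": 0,"tz": 0,"roll": 0,"jaw": 0.01},
    {"tx": 0,"ty": 0,"tz": 0,"roll": 0,"jaw": 0.01},
    {"tx": 0,"ty": 0,"tz": 0,"roll": 0,"jaw": 0.01},
    {"tx": 0,"ty": 0,"tz": 0,"roll": 0,"jaw": 0.01}
  ],
  "grip_force": 15
}}

```text
t: 18.83
ee_pos: [0.6352, -0.0216, 0.1951]
tool_rot: [0.728, 0.686, 0.0, 0.0]
contact_force: [-3.1, 0.2, 4.8]
width: 0.0152
grasp_force: 15.0
```

```bash
python3 w.py w5.png
```

```text
[ 0.6352 -0.0216  0.1951] [-3.055   0.1528  4.7587] 18.8333
grip 2679 [ 0.6276 -0.0447  0.197 ] [0.6455 0.0024 0.2295] [ 0.6366 -0.0187  0.2216]
mug inside 369 [0.5028 0.0242 0.0025] [0.5344 0.0739 0.007 ]
view x,y range -0.6760847445192442 1.2858314340712105 -1.2100752862127773 0.16304913571268834
```

>>> {"name": "arm_command", "arguments": {
  "motion": [
    {"tx": 0,"ty": -0.00314,"tz": 8e-05,"roll": 0,"jaw": 0.01},
    {"tx": 0,"ty": -0.00313,"tz": 0.00025,"roll": 0,"jaw": 0.01},
    {"tx": 0,"ty": -0.00311,"tz": 0.0004,"roll": 0,"jaw": 0.01},
    {"tx": 0,"ty": -0.00309,"tz": 0.0006,"roll": 0,"jaw": 0.01},
    {"tx": 0,"ty": -0.00305,"tz": 0.0007,"roll": 0,"jaw": 0.01},
    {"tx": 0,"ty": -0.003,"tz": 0.0009,"roll": 0,"jaw": 0.01},
    {"tx": 0,"ty": -0.00296,"tz": 0.00105,"roll": 0,"jaw": 0.01},
    {"tx": 0,"ty": -0.0029,"tz": 0.0012,"roll": 0,"jaw": 0.01},
    {"tx": 0,"ty": -0.00283,"tz": 0.00135,"roll": 0,"jaw": 0.01},
    {"tx": 0,"ty": -0.00276,"tz": 0.0015,"roll": 0,"jaw": 0.01},
    {"tx": 0,"ty": 0,"tz": 0,"roll": 0,"jaw": 0.01}
  ]
}}

```text
t: 19.8
ee_pos: [0.6068, -0.0196, 0.187]
tool_rot: [0.728, 0.686, 0.002, 0.002]
contact_force: [2.8, -0.1, 4.0]
width: 0.0155
grasp_force: 15.0
```

```bash
python3 w.py w6.png
```

```text
[ 0.6068 -0.0196  0.187 ] [ 2.8188 -0.065   3.9772] 19.8
grip 2746 [ 0.5992 -0.042   0.1889] [0.6173 0.0045 0.2218] [ 0.6082 -0.0165  0.215 ]
mug inside 902 [0.5028 0.0215 0.0019] [0.5502 0.0744 0.0246]
view x,y range -0.6858708887312771 0.9346197315796825 -1.2012513146918498 0.16202753741981268
```

>>> {"name": "arm_command", "arguments": {
  "motion": [
    {"tx": 0,"ty": -0.0028,"tz": 0.0015,"roll": 0,"jaw": 0.01},
    {"tx": 0,"ty": -0.0027,"tz": 0.00164,"roll": 0,"jaw": 0.01},
    {"tx": 0,"ty": -0.0026,"tz": 0.00178,"roll": 0,"jaw": 0.01},
    {"tx": 0,"ty": -0.0025,"tz": 0.0019,"roll": 0,"jaw": 0.01},
    {"tx": 0,"ty": -0.0024,"tz": 0.00204,"roll": 0,"jaw": 0.01},
    {"tx": 0,"ty": -0.0023,"tz": 0.00216,"roll": 0,"jaw": 0.01},
    {"tx": 0,"ty": -0.00216,"tz": 0.0023,"roll": 0,"jaw": 0.01},
    {"tx": 0,"ty": -0.00204,"tz": 0.0024,"roll": 0,"jaw": 0.01},
    {"tx": 0,"ty": -0.0019,"tz": 0.0025,"roll": 0,"jaw": 0.01},
    {"tx": 0,"ty": -0.0018,"tz": 0.0026,"roll": 0,"jaw": 0.01},
    {"tx": 0,"ty": -0.00164,"tz": 0.0027,"roll": 0,"jaw": 0.01},
    {"tx": 0,"ty": -0.0015,"tz": 0.00276,"roll": 0,"jaw": 0.01},
    {"tx": 0,"ty": 0,"tz": 0,"roll": 0,"jaw": 0.01},
    {"tx": 0,"ty": 0,"tz": 0,"roll": 0,"jaw": 0.01},
    {"tx": 0,"ty": 0,"tz": 0,"roll": 0,"jaw": 0.01},
    {"tx": 0,"ty": 0,"tz": 0,"roll": 0,"jaw": 0.01}
  ]
}}

```text
t: 21.18
ee_pos: [0.579, -0.018, 0.159]
tool_rot: [0.728, 0.686, 0.0, 0.0]
contact_force: [6.3, 0.8, 1.9]
width: 0.0155
grasp_force: 15.0
```

```bash
python3 w.py w7.png
```

```text
[ 0.579 -0.018  0.159] [6.2565 0.7521 1.9168] 21.1833
grip 2702 [ 0.5713 -0.0399  0.1772] [0.5894 0.0062 0.188 ] [ 0.5806 -0.0147  0.1853]
mug inside 1498 [0.503  0.019  0.0019] [0.5481 0.0744 0.0452]
view x,y range -0.699394258649471 0.8769988856253654 -1.1779254665116339 0.15590088343082287
```

>>> {"name": "arm_command", "arguments": {
  "motion": [
    {"tx": 0,"ty": 0.003,"tz": 0,"roll": 0,"jaw": 0.045},
    {"tx": 0,"ty": 0,"tz": 0,"roll": 0,"jaw": 0.045},
    {"tx": 0,"ty": 0,"tz": 0,"roll": 0,"jaw": 0.045},
    {"tx": 0,"ty": 0,"tz": 0,"roll": 0,"jaw": 0.045},
    {"tx": 0,"ty": 0,"tz": -0.02,"roll": 0,"jaw": 0.045},
    {"tx": 0,"ty": 0,"tz": -0.025,"roll": 0,"jaw": 0.045},
    {"tx": 0,"ty": 0,"tz": -0.03,"roll": 0,"jaw": 0.045},
    {"tx": 0,"ty": 0,"tz": -0.025,"roll": 0,"jaw": 0.045},
    {"tx": 0,"ty": -0.02,"tz": 0,"roll": 0,"jaw": 0.045},
    {"tx": 0,"ty": -0.02,"tz": 0,"roll": 0,"jaw": 0.045},
    {"tx": 0,"ty": -0.013,"tz": 0,"roll": 0,"jaw": 0.045},
    {"tx": 0,"ty": 0,"tz": 0,"roll": 0,"jaw": 0.045},
    {"tx": 0,"ty": 0,"tz": 0,"roll": 0,"jaw": 0.045}
  ]
}}

```text
t: 22.32
ee_pos: [0.5286, -0.0152, 0.2595]
tool_rot: [0.728, 0.686, -0.0, -0.0]
contact_force: [0.3, -0.4, 0.1]
width: 0.0451
grasp_force: 0.0
```

```bash
python3 mug.py pics/mug2.png
```

```text
[ 0.5286 -0.0152  0.2595] 22.3167
1604 z pct [0.0025 0.0042 0.005  0.0065 0.0438]
raised 367 [0.5212 0.0349 0.0146] [0.5412 0.0597 0.0454] [0.5313 0.0474 0.0415]
(135, 165, 3) 43 170
```

View pics/mug2.png

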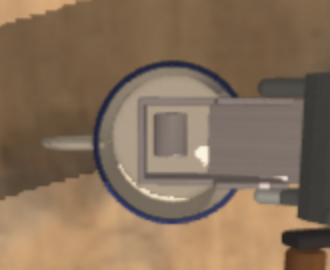

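Both rollers are in the mug. The roller at (170,133) in the crop now tops out at 44 mm, so roller 2 lies on roller 1. The mug still stands under the spout and the arm is clear.

```bash
python3 -c "
from bench import manip
print(manip.finish_job())"
```

```text
the job is handed in; nothing more can be done
None
```

The job is handed in: the mug stands upright under the spout with both rollers in it, dropped one at a time with roller 1 seen at rest before roller 2 fell (roller 2 lies on top of roller 1), at about 22 s of the 64 s allowed; the judge's verdict was not shown.

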